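# Press a keyed burnishing bit into the drive hub and hold it home

### The arm

A 7-joint arm with a two-finger parallel gripper is mounted at the origin on the work surface. World frame = base frame: x ahead of the robot, y to its left, z up, the work surface at z = 0. Lengths are in m, angles in rad, forces in N, time in s.
With the tool pointing down it reaches from about 0.35 to 0.9 m from the base axis. Payload 19.9 kg.
Tool frame: the origin (TCP) lies between the finger pads; the fingertips stand 19 mm ahead of it and the grasp point (between the pads) is the TCP; z points along the fingers, y is the line along which they close (so a half turn about z gives the same grasp; the last joint's range is limited). The gripper opens to 94 mm and grips with 3 to 60 N. Pads are 16 mm wide; open, the fingers measure 119 mm over their backs; the gripper's body (75 mm by 177 mm) begins 78 mm behind the grasp point.
Start: joints at [1.27, 0.417, -0.01, 1.614, 0.005, 1.111, -0.053], TCP at [0.161, -0.604, 0.224] pointing down, gripper open.
Joint ranges: [-2.81, 2.81], [-0.39, 2.02], [-1.27, 1.25], [0.06, 2.57], [-1.19, 4.33], [0.19, 2], [-2.82, 2.82]. Speed limits (rad/s): [1.89, 1.89, 2.39, 2.39, 3.01, 3.01, 3.01].

### API

Orientations are given as a 3x3 rotation matrix whose columns are the frame's x, y, z axes.
In Python, from rig import robot gives the robot as it stands. Calls block until the motion is done:
- robot.move_ptp(position, orientation): joint-space move of the TCP to a pose.
- robot.move_linear(position, velocity=0.15, frame=None, threshold=None): straight line of the TCP; frame=None keeps the orientation; velocity is the mean speed in m/s. With threshold (N) it stops when the force on the tool has changed by that much, and returns True; else False.
- robot.goto_joints(angles): joint-space move.
- robot.gripper_to(opening): finger opening in m; the grip force is fixed at half the most; returns when the fingers have stopped.
- robot.pause(seconds).
- robot.ik(position, orientation): joint angles nearest the present ones, or None.
- robot.get_state(): the state.
- robot.grab_frame(name): name is "scene" or "side" or "wrist"; returns the picture (420x560x3 uint8, red, green, blue); there is no depth.
- robot.camera_info(name): a dict with "fx", "fy", "cx", "cy" (pixels), "rvec" (rotation vector, rad) and "tvec" (3), from world to camera coordinates, as OpenCV has them. Camera axes: x right, y down, z forward; pixel columns grow to the right and rows downward; lengths in m; the calibration is good to about 2 mm. A picture is of the moment at which its call begins: read the wrist's pose just before it. camera_info takes no time and is no camera call; for the wrist camera it gives the pose at the moment of the call.
A pose or a line that the arm cannot do raises robot.PlanningError and nothing moves.
- robot.sign_off(): hands the job in; it is judged then, once.
The state is a dict: "time": time; "qpos": joint angles; "joint_vel": joint speeds; "effort": joint torques, N m; "ee_pos": TCP position; "tool_rot": TCP orientation; "force": force on the tool from outside, world axes, zero at the start; "moment": the same for the moment, N m; "opening": finger opening in m; "grasp_force": force on a finger pad.
Only numpy, scipy, OpenCV 4.12 (cv2) and the standard library are available. Lean on these libraries where they do the work, as an engineer would, in place of code of your own. Each camera call takes 0.05 s, during which the arm holds its last target. There are 200 camera calls.

### The job

Fit the burnishing bit that has a key on its steel shank to the edge-burnishing machine: take it out of the wooden rack, lower its shank into the hub, turn it until the key slips into the keyway, and keep pushing against the ejector spring until the bit's shoulder is fully home on the hub. Finish while still gripping the bit and pressing it down there, so that someone else can tighten the grub screw; do not let go. Leave the keyless bit, the hammer and the wax tin alone.

Things in the scene. Friction and masses are not known exactly. Their poses are not given: they have to be found in the camera images.
- keyed_bit: The bit to fit, 0.18 kg, 111 mm tall, upright in either rack hole. Origin: centre of the shank's lower end; z up the bit, x from its axis towards the key. Steel shank 18 mm in diameter, 0 to 44 mm (lowest 4 mm taper to 13 mm); shoulder disc 32 mm in diameter, 44 to 48 mm; dark wooden cylinder head 34 mm in diameter, 48 to 108 mm, grooved in its lower half, with a steel rib on top.
- key (a point): Middle of the lower edge of the key's outer face, on the keyed bit: 15 mm from the bit's axis along its x, 20 mm above the lower end; axes as the bit. The steel key is 8 mm wide, stands 6 mm proud of the shank and runs up from here to 42 mm; below it the shank is plain. A rib 5 mm wide, 3 mm high on the flat top of the head runs from the axis towards the key.
- grip (a point): Point to grip the keyed bit: on its axis in the plain upper half of the wooden head (34 mm across), 85 mm above the lower end; axes as the bit.
- shoulder (a point): Centre of the underside of the keyed bit's shoulder disc, on its axis, 44 mm above its lower end, axes as the bit. It lies on the hub's top face, at hub_mouth, when the bit is fully home; with the key resting on the face, not in the keyway, it stays 24 mm above.
- hub_mouth (a point): Centre of the bore in the flat top face of the machine's steel hub (50 mm in diameter), 95 mm above the bench; z up, x from the bore's axis towards the keyway. Bore 20 mm in diameter; the keyway is a slot 10 mm wide reaching 16.5 mm from the axis, full depth. The hub is braked: it does not turn with the bit. The keyway's direction varies.
- ejector (a joint): Spring plunger in the bore: travel in m, 0 at rest with its top 30 mm below the mouth (the bit's lower end meets it when the shoulder is 14 mm above the mouth), 0.014 with the bit fully home. It pushes up with about 4.5 N at first contact and 10 N at full depth and lifts the bit again if let go.
- machine: Edge-burnishing machine, fixed: low grey housing 150 x 130 x 35 mm, origin at the centre of its underside, z up. On its middle a grooved aluminium pulley 72 mm in diameter, up to 59 mm above the bench, and out of that rises the steel hub, up to 95 mm.
- rack: Fixed wooden block 90 x 200 x 40 mm, origin at the centre of its underside, z up, long side along its y. Two round holes 20 mm in diameter and 19 mm deep, at y = -50 and +50 mm; a bit stands on the floor of each, its lower end 21 mm above the bench, free to be lifted straight out.
- plain_bit: Bystander: the other bit in the rack, the same shank with no key and a wooden head that narrows towards its top, 108 mm tall; origin at the centre of its lower end. Leave it in its hole.
- hammer: Bystander: wooden-handled hammer, about 260 mm long, lying on the bench beyond the rack and the machine; its handle lies along its x.
- wax_tin: Bystander: low round metal tin, 52 mm in diameter, 32 mm high, on the bench nearer the robot than the rack and the machine; origin at the centre of its underside.
There are look-alikes about, which are no part of the job. Of the things that look like the rack, take the one that is farthest from the robot's base at the start.

How it is judged:
By the outcome, as a careful person would: the job done as asked, in the order asked, and still so for the second after the job is handed in, while the arm keeps its last pose, push and grip.
It also fails if it takes over 43 s, if anything falls off the work surface, if the arm or the gripper's body presses on something with over 40 N, if the wrist force passes 120 N, or if a joint passes its speed limit or range.

## Working session

There is one attempt and no reset: what is moved stays moved. The work goes in short steps, each a Python script; the robot and the scene stay as the last script left them, time stands still between calls to the robot, and variables do not carry over. Pictures are saved under pics/ and viewed, at most 10 in all, crops included, and the job is handed in when it is done.

```bash
ls; mkdir -p pics; cat > h.py <<'E'
import numpy as np, cv2
from rig import robot
def cam(n):
    c=robot.camera_info(n);K=np.array([[c['fx'],0,c['cx']],[0,c['fy'],c['cy']],[0,0,1.]])
    return K,cv2.Rodrigues(np.array(c['rvec'],float))[0],np.array(c['tvec'],float)
def pix2z(C,uv,z):
    K,R,t=C;d=R.T@np.linalg.inv(K)@np.array([uv[0],uv[1],1.]);o=-R.T@t
    return o+d*(z-o[2])/d[2]
def proj(C,P):
    K,R,t=C;p=K@(R@np.asarray(P,float)+t);return p[:2]/p[2]
def save(n,img): cv2.imwrite('pics/'+n,cv2.cvtColor(img,cv2.COLOR_RGB2BGR))
E
python3 - <<'E'
from h import *
for n in ("scene","side"):
    save(n+'0.png',robot.grab_frame(n));C=cam(n);print(n,C[0][0,0],-C[1].T@C[2],C[1][2])
print(robot.get_state())
E
```

```text
pics
scene 430.70911118646376 [ 1.02248056 -0.3709114   0.82691323] [-0.50737298  0.40197838 -0.7622244 ]
side 426.17539247090576 [ 0.41970481 -0.74846214  0.69470704] [ 0.10161473  0.77596657 -0.6225354 ]
{'time': 0.1, 'qpos': array([ 1.26947773,  0.41790267, -0.01028488,  1.61410299,  0.00470612,
        1.1106973 , -0.0529843 ]), 'joint_vel': array([ 0.00062624, -0.00125586,  0.00012428, -0.00188257,  0.00169981,
       -0.00042718, -0.00074347]), 'effort': array([ 1.51730837e-03, -8.52582335e+01,  6.39936738e-01, -4.26690066e+01,
       -4.88741021e-02,  1.63889938e-02,  8.95526478e-05]), 'ee_pos': array([ 0.16046394, -0.60372503,  0.22389979]), 'tool_rot': array([[ 9.66434060e-01,  2.56914515e-01, -3.72791613e-04],
       [ 2.56914767e-01, -9.66433526e-01,  1.02119574e-03],
       [-9.79183048e-05, -1.08269402e-03, -9.99999409e-01]]), 'force': array([-0.40836321,  0.12688544, -0.03870065]), 'moment': array([ 0.04095133, -0.04402047,  0.00135188]), 'grasp_force': 0.0, 'opening': 0.09380864140090073}
```

View pics/scene0.png

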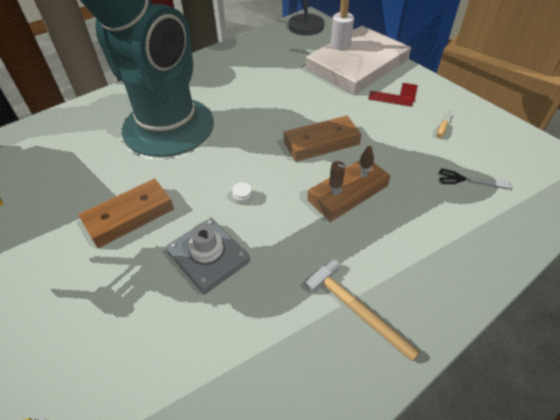

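View pics/side0.png

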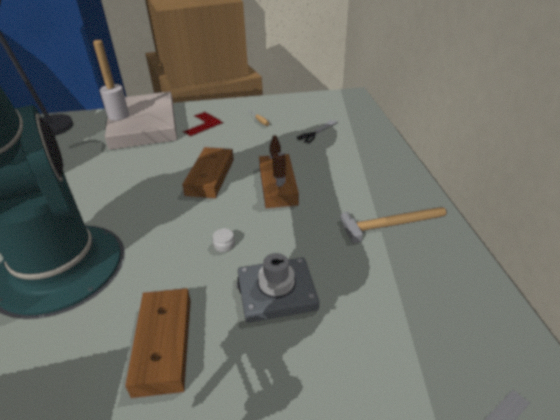

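Scene image: there are three rack-like blocks, at (126,212), (322,137) and (349,188). Only the last holds bits, and it looks farthest from the base. Its bits are at (338,175), cylindrical, and (367,158), tapering. The hub mouth is at about (204,233), with a dark keyway. I'll check the distances and enlarge these.

```bash
python3 - <<'E'
from h import *
C=cam('scene');D=cam('side')
for uv in [(126,207),(322,132),(349,186)]: p=pix2z(C,uv,.04);print('rack',p,np.hypot(*p[:2]))
for uv in [(160,340),(209,170),(278,178)]: p=pix2z(D,uv,.04);print('rackside',p,np.hypot(*p[:2]))
print('hub',pix2z(C,(205,234),.095),pix2z(D,(277,261),.095))
print('head top',pix2z(C,(338,164),.129),pix2z(D,(281,157),.129))
a=cv2.imread('pics/scene0.png');b=cv2.imread('pics/side0.png')
f=lambda i,x,y,w=70:cv2.resize(i[y-w//2:y+w//2,x-w//2:x+w//2],(300,300),interpolation=cv2.INTER_CUBIC)
r1=np.hstack([f(a,205,240),f(a,350,180,80)]);r2=np.hstack([f(b,277,270),f(b,278,170,80)])
cv2.imwrite('pics/crop.png',np.vstack([r1,r2]))
E
```

```text
rack [ 0.25655586 -0.24766528  0.04      ] 0.3565936026920944
rack [0.34784525 0.30534183 0.04      ] 0.46284981488661625
rack [0.54554898 0.21745839 0.04      ] 0.5872919516178052
rackside [ 0.25586449 -0.26701623  0.04      ] 0.3698165816665628
rackside [0.35157765 0.27785232 0.04      ] 0.44811689750639067
rackside [0.53681495 0.20348898 0.04      ] 0.5740888956730944
hub [ 0.48634641 -0.15904427  0.095     ] [ 0.48443736 -0.16106476  0.095     ]
head top [0.53300934 0.18046573 0.129     ] [0.54153657 0.16533186 0.129     ]
```

View pics/crop.png

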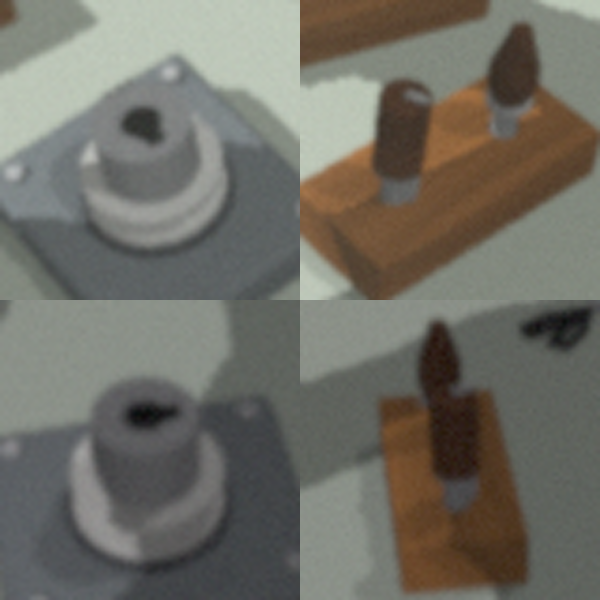

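The crop confirms the farthest rack, at about (0.54,0.21). Its cylindrical bit with a steel rib on top, nearer the machine, is the keyed one. The other bit tapers. Next I'll look from close up with the wrist camera, the hub first and then the bit.

```bash
cat >> h.py <<'E'
def down(a): # tool z down, tool x at yaw a
    c,s=np.cos(a),np.sin(a);return np.array([[c,s,0],[s,-c,0],[0,0,-1.]])
def crop(name,P,w=60):
    C=cam('wrist');im=robot.grab_frame('wrist');u,v=proj(C,P);np.savez('pics/'+name+'.npz',K=C[0],R=C[1],t=C[2],im=im)
    print(name,'proj',u,v,'cam',-C[1].T@C[2],robot.get_state()['ee_pos'],robot.get_state()['time']);save(name+'.png',im)
E
python3 - <<'E'
from h import *
C=cam('wrist');T=robot.get_state();print('cam in tool',T['tool_rot'].T@(-C[1].T@C[2]-T['ee_pos']),T['tool_rot'].T@C[1].T)
off=T['tool_rot'].T@(-C[1].T@C[2]-T['ee_pos'])
R=down(0.)
def view(P,name,h):
    p=P-R@off; p[2]=h; robot.move_ptp(p,R); crop(name,P)
view(np.array([.4855,-.16,.095]),'whub',.28)
view(np.array([.539,.170,.129]),'wbit',.28)
a=cv2.imread('pics/whub.png');b=cv2.imread('pics/wbit.png')
cv2.imwrite('pics/both.png',np.hstack([i[:, 80:480] for i in (a,b)]))
print(robot.get_state()['qpos'])
E
```

```text
cam in tool [ 0.06782331 -0.00030889 -0.16048658] [[ 6.46237746e-04 -9.71692849e-01 -2.36246882e-01]
 [ 9.99999635e-01  4.95973237e-04  6.95475262e-04]
 [-5.58616208e-04 -2.36247245e-01  9.71692815e-01]]
whub proj 273.80166574115043 126.52317346486392 cam [ 0.48535024 -0.16091089  0.44038426] [ 0.41757178 -0.16104548  0.27988734] 2.0167
wbit proj 272.9131035356105 127.02645369644152 cam [0.53933243 0.16856023 0.44031029] [0.47155718 0.16828905 0.27987262] 3.3333
[ 0.26342503  0.20271075 -0.75635857  1.82866028  0.15106816  1.16904367
 -2.11485123]
```

View pics/both.png

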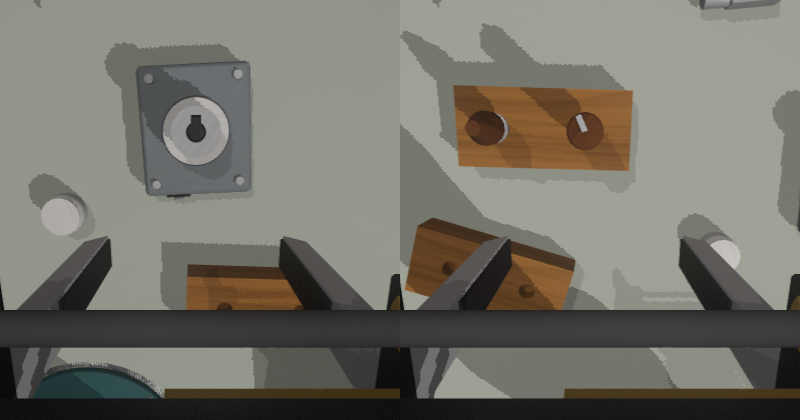

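The left picture shows the hub bore at about full-frame (276,132), with the keyway pointing up the image. The right one shows the keyed bit's round top at about (265,131), with its rib running up and left to about (259,116). The plain bit is at about (167,128). I'll refine these by segmentation.

```bash
python3 - <<'E'
from h import *
def L(n): z=np.load('pics/'+n+'.npz');return (z['K'],z['R'],z['t']),z['im'].astype(int)
C,im=L('whub'); g=im.sum(2)[110:152,255:297]
m=(g<200).astype(np.uint8);n,l,s,c=cv2.connectedComponentsWithStats(m);print(s,c+[255,110])
k=l[132-110,276-255];ys,xs=np.nonzero(l==k);P=np.array([pix2z(C,(x+255,y+110),.095)[:2] for x,y in zip(xs,ys)])
# fit model: bore+slot mask on grid
from scipy.optimize import minimize
G=np.array([pix2z(C,(x,y),.095)[:2] for y in np.arange(110,152) for x in np.arange(255,297)]).reshape(42,42,2)
T=(l==k).astype(float)
sg=lambda d:1/(1+np.exp(-d/.0005))
def cost(p):
    d=G-p[:2];c,s_=np.cos(p[2]),np.sin(p[2]);a=d@[c,s_];b=d@[-s_,c];r=np.hypot(a,b)
    f=np.maximum(sg(.010-r),sg(np.minimum(np.minimum(.0165-a,a),.005-abs(b))))
    return ((f-T)**2).sum()
b=min((minimize(cost,[*P.mean(0),y],method='Nelder-Mead',options=dict(initial_simplex=[[*P.mean(0),y],[P[:,0].mean()+.003,P[:,1].mean(),y],[P[:,0].mean(),P[:,1].mean()+.003,y],[*P.mean(0),y+.2]])) for y in np.arange(-.6,.7,.3)),key=lambda r:r.fun)
print('hub',b.x,b.fun,T.sum())
# outer hub edge check
for r in T[::2,::2].astype(int): print(''.join('.#'[v] for v in r))
C,im=L('wbit'); w=im[105:160,235:300]
R_,G_,B_=w[...,0],w[...,1],w[...,2]
rib=((G_>110)&(abs(R_-B_)<45)).astype(np.uint8);dark=((R_<135)&(R_>G_+15)).astype(np.uint8)
n,l,s,c=cv2.connectedComponentsWithStats(rib);print(s,c+[235,105])
n,l2,s2,c2=cv2.connectedComponentsWithStats(dark);print(s2,c2+[235,105])
for y in range(0,55): print(''.join('#' if rib[y,x] else ('o' if dark[y,x] else '.') for x in range(65)))
E
```

```text
[[   0    0   42   42 1389]
 [  11    5   20   27  375]] [[275.49172066 130.92008639]
 [275.53066667 128.944     ]]
hub [ 0.48059546 -0.16171266  0.00279007] 21.367774811547527 375.0
.....................
.....................
.....................
........#####........
........#####........
........#####........
........#####........
........######.......
.......########......
......#########......
......#########......
......##########.....
......#########......
.......########......
.......#######.......
........#####........
.....................
.....................
.....................
.....................
.....................
[[   0    0   65   55 3470]
 [  21   10   12   17  105]] [[267.17579251 132.27204611]
 [261.19047619 123.00952381]]
[[   0    0   65   55 1150]
 [   0    0   65   55 2390]
 [  29    0    1    1    1]
 [  33    0    1    1    1]
 [  35    0    1    1    1]
 [  37    0    2    1    2]
 [  57   21    8    2    9]
 [  61   35    1    1    1]
 [   0   53   11    2   20]] [[273.75913043 125.67565217]
 [263.85104603 134.89372385]
 [264.         105.        ]
[... 3105 characters left out ...]
oooooooooooooooooooooooooooooooooooooooo
ooooooooooooooooooooooooooooooooooooooooooooooooooooooooooooooooo
ooooooooooooooooooooooooooooooooooooooooooooooooooooooooooooo....
oooooooooooooooooooooooooooooooooooooooooooooooooooooooooooooooo.
ooooooooooooooooooooooooooooooooooooooooooooooooooooooooooooooooo
..............ooooooooooooooooooooooooooooooooooooooooooooooooooo
..............................ooooooooooooooooooooooooooooooooooo
..............................ooooooooooooooooooooooooooooooooooo
................................ooooooooooooooooooooooooooooooooo
oooooooooo......................ooooooooooooooooooooooooooooooooo
ooo.ooooooo.....................ooooooooooooooooooooooooooooooooo
```

```bash
python3 - <<'E'
from h import *
z=np.load('pics/wbit.npz');C=(z['K'],z['R'],z['t']);im=z['im'].astype(int);w=im[105:160,235:300]
rib=((w[...,1]>110)&(abs(w[...,0]-w[...,2])<45)).astype(np.uint8);l=cv2.connectedComponents(rib)[1]
ys,xs=np.nonzero(l==1);P=np.array([pix2z(C,(x+235,y+105),.132)[:2] for x,y in zip(xs,ys)])
(c,s,a)=cv2.minAreaRect((P*1e3).astype(np.float32));u=np.linalg.svd(P-P.mean(0))[2][0];u*=np.sign(u[0])
print('rib c',c,s,a,'mean',P.mean(0),'yaw',np.arctan2(u[1],u[0]),'axis',P.mean(0)-u*.0085, 'circle ctr',pix2z(C,(265,131),.129))
S=cam('scene');D=cam('side')
print('hub',pix2z(S,(203.8,233.5),.095),pix2z(D,(275.9,261.3),.095))
print('bit',pix2z(S,(338.5,163.5),.129))
H=cam('wrist')
# model overlays on the fixed views: wrist estimates
for n,CC in(('scene',S),('side',D)):
    i=cv2.imread(f'pics/{n}0.png');i=cv2.resize(i,None,fx=6,fy=6,interpolation=cv2.INTER_CUBIC)
    out=[]
    for P,zz,r in(((.4806,-.1617),.095,.025),((*(P_:=pix2z(C,(265,131),.129))[:2],),.129,.017)):
        t=np.arange(0,6.3,.1);pts=np.array([proj(CC,(P[0]+r*np.cos(q),P[1]+r*np.sin(q),zz)) for q in t])
        cv2.polylines(i,[((pts+.5)*6-.5).astype(np.int32)],True,(0,255,255),1)
        m=((pts.mean(0)+.5)*6).astype(int);out.append(i[m[1]-150:m[1]+150,m[0]-200:m[0]+200])
    globals()[n]=np.hstack(out)
cv2.imwrite('pics/ov.png',np.vstack([scene,side]))
E
```

```text
rib c (542.37841796875, 180.2446746826172) (14.751808166503906, 5.225944519042969) 22.012065887451172 mean [0.54242918 0.18026789] yaw 0.4096972401071981 axis [0.53463263 0.17688207] circle ctr [0.53556375 0.17706258 0.129     ]
hub [ 0.48360258 -0.16031788  0.095     ] [ 0.4821972  -0.16150939  0.095     ]
bit [0.53252674 0.18252268 0.129     ]
```

View pics/ov.png

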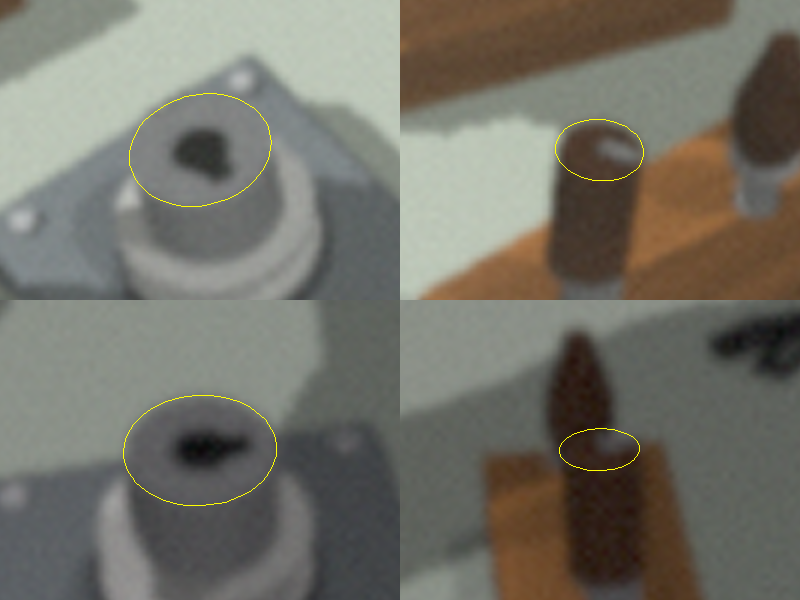

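The wrist estimates agree with both fixed views to about 2 mm. Hub ≈ (0.4815,-0.1615) with keyway yaw ≈ 0. Bit axis ≈ (0.535,0.177) with key yaw ≈ 0.41. The grip height is 0.106. Now I'll grip the bit with tool x along the key and lift it.

```bash
python3 - <<'E'
from h import *
B=np.array([.535,.1772]);R=down(.41)
robot.move_ptp([*B,.2],R)
robot.move_linear([*B,.106],velocity=.1)
robot.gripper_to(.02)
s=robot.get_state();print(s['opening'],s['grasp_force'],s['ee_pos'],s['force'],s['time'])
robot.move_linear([*B,.235],velocity=.1)
s=robot.get_state();print(s['opening'],s['grasp_force'],s['ee_pos'],s['force'],s['time'])
robot.move_ptp([.4815,-.1615,.235],R)
crop('wheld',s['ee_pos'])
save('side1.png',robot.grab_frame('side'));save('scene1.png',robot.grab_frame('scene'))
P=robot.get_state()['ee_pos'];print(P,robot.get_state()['qpos'])
a=cv2.imread('pics/wheld.png')
def cr(n):
    i=cv2.imread(f'pics/{n}1.png');u,v=proj(cam(n),P-[0,0,.07]).astype(int);print(n,u,v)
    return cv2.resize(i[v-50:v+50,u-50:u+50],(300,300),interpolation=cv2.INTER_CUBIC)
cv2.imwrite('pics/held.png',np.hstack([cv2.resize(a[150:350,180:380],(600,600))[:, 50:550],np.vstack([cr('scene'),cr('side')])]))
E
```

```text
0.033407819751422846 29.998050928115845 [0.53500147 0.17716596 0.10598336] [ 0.16960047 -0.83548167 -1.01397636] 5.8667
0.03343592711572978 29.997256100177765 [0.53477122 0.1770892  0.23441335] [ 0.28244747 -0.42602871 -1.54243432] 7.3083
wheld proj -482.8036077161761 -186.7930127858459 cam [ 0.54401613 -0.13284848  0.39559595] [ 0.4820552  -0.16012006  0.23506881] 8.65
[ 0.48195254 -0.16033836  0.23501951] [ 0.92227065  0.27315798 -0.77212225  1.86874463  0.21426016  1.08430636
 -1.09119986]
scene 198 211
side 274 234
```

View pics/held.png

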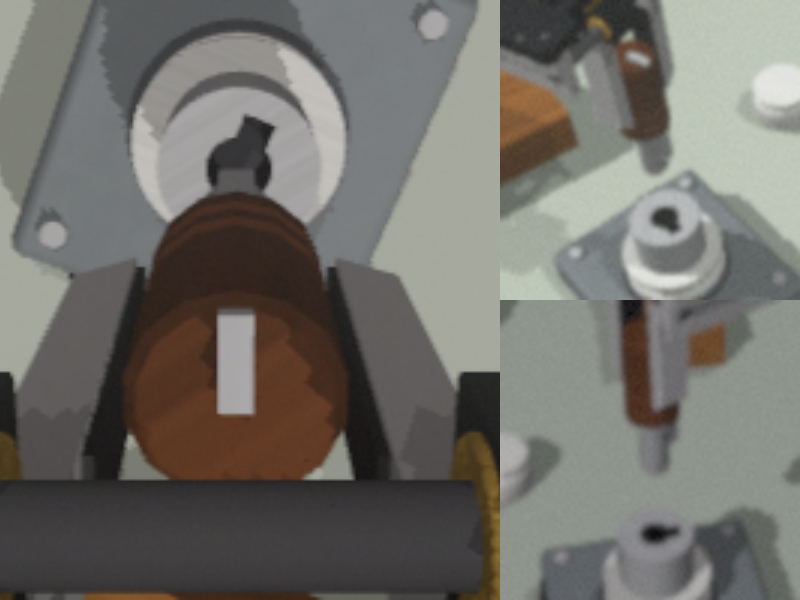

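The bit is held, and the rib lies exactly along tool x. Its axis end is at full-frame (275,288) and its outer end at (275,254). Next I'll work out the in-hand offset along tool x, and the hub's position from the same picture.

```bash
python3 - <<'E'
from h import *
z=np.load('pics/wheld.npz');C=(z['K'],z['R'],z['t']);E=np.array([.4820,-.1603,.2350]);R=down(.41)
for uv in [(275.3,287.7),(275.3,254),(275.3,(480+0)/3+150)]:
    p=pix2z(C,uv,E[2]+.026);print('rel tool',R.T@(p-E))
# head circle: left/right widest approx cols 124..348 ; centre (236,388)
p=pix2z(C,(180+286/3,150+385/3),E[2]+.023);print('head ctr guess',R.T@(p-E))
# bit axis predicted at lower end for offsets dx in {0,..}
for dx in (-.002,0,.002): 
    q=proj(C,E+R@[dx,0,.044]);print(dx,'shoulder px in crop',(q[0]-180)*3-50,(q[1]-150)*3, 'top',(proj(C,E+R@[dx,0,-.026])-[180,150])*3-[50,0])
hub=pix2z(C,(180+(240+50)/3,150+167/3),.095);print('hub bore guess',hub)
for n,uv in(('x',0),):
  i=z['im'].astype(int).sum(2)
  for y in range(180,232,2): print(y,''.join('#' if i[y,x]<200 else '.' for x in range(245,300)))
from rig import robot
for dy in (-.4,0,.41): print(dy,robot.ik([.4815,-.1615,.13],down(dy)))
E
```

```text
rel tool [ 4.11317751e-04 -7.27262532e-05 -2.60000000e-02]
rel tool [ 0.01585249 -0.00011246 -0.026     ]
rel tool [-1.02462138e-02 -4.53023288e-05 -2.60000000e-02]
head ctr guess [ 3.37643427e-03 -6.10889578e-05 -2.30000000e-02]
-0.002 shoulder px in crop 235.6976155456867 271.0714363597457 top [236.36113137 428.43728586]
0 shoulder px in crop 235.72162782773273 262.03919796075684 top [236.39840339 415.72542003]
0.002 shoulder px in crop 235.74574582511593 252.96719465611173 top [236.43591578 402.9315725 ]
hub bore guess [ 0.48104473 -0.16227505  0.095     ]
180 .......................................................
182 .......................................................
184 .......................................................
186 .......................................................
188 .......................................................
190 .................................######................
192 ................................###########............
194 ...............................###########.............
196 .............................############.........
[... 598 characters left out ...]
.......
218 ................#############################..........
220 ..............#################################........
222 ...........#######################################.....
224 .........###########################################...
226 .......###############################################.
228 .......################################################
230 ......#################################################
-0.4 [ 0.75139608  0.38608585 -0.58488521  1.97264972  0.27752884  0.86150874
 -1.95309143]
0 [ 0.80426386  0.4004916  -0.65106785  1.971064    0.31413658  0.87051129
 -1.58472498]
0.41 [ 0.85429069  0.41648374 -0.71481053  1.969606    0.35103545  0.88062166
 -1.20647349]
```

```bash
cat >> h.py <<'E'
def st(t=''):
    s=robot.get_state();print(t,np.round(s['ee_pos'],4),'F',np.round(s['force'],1),'M',np.round(s['moment'],2),'op',round(s['opening'],4),'t',s['time'],flush=True);return s
H=np.array([.4812,-.1619])
def tcp(a,z): return [*(H-.0004*np.array([np.cos(a),np.sin(a)])),z]
E
python3 - <<'E'
from h import *
robot.move_linear(tcp(.41,.19),velocity=.1);robot.pause(.3);st('above')
c=robot.move_linear(tcp(.41,.166),velocity=.04,threshold=6);print(c);robot.pause(.2);st('in')
if not c:
    robot.move_linear(tcp(0,.166),velocity=.02,frame=down(0.));robot.pause(.3);st('turned')
E
```

```text
above [ 0.481  -0.1621  0.1904] F [ 0.4  0.3 -1.4] M [ 0.03 -0.06  0.07] op 0.0337 t 9.65
False
in [ 0.481  -0.1621  0.1662] F [-0.4 -0.1 -1.9] M [-0.09  0.    0.06] op 0.0336 t 10.6
turned [ 0.4808 -0.162   0.166 ] F [ 0.3  0.8 -1.2] M [ 0.03  0.02 -0.03] op 0.0335 t 11.4583
```

The shank is in the bore with almost no side force. Next I'll push the key down, with contact detection.

```bash
python3 - <<'E'
from h import *
c=robot.move_linear(tcp(0,.153),velocity=.03,threshold=8);print(c);robot.pause(.2);s=st('key')
if not c:
    c=robot.move_linear(tcp(0,.1375),velocity=.03,threshold=25);print(c);robot.pause(.2);st('deep')
E
```

```text
False
key [ 0.4809 -0.1619  0.1531] F [-0.3  0.2 -1.7] M [ 0.03  0.05 -0.02] op 0.0335 t 12.2417
False
deep [ 0.4811 -0.162   0.1375] F [-1.  -0.3  7.1] M [-0.06  0.23 -0.  ] op 0.0338 t 13.1083
```

The key is in the slot and the spring is compressing. Now the final push to the shoulder.

```bash
python3 - <<'E'
from h import *
for z in np.arange(.1365,.129,-.0005):
    robot.move_linear(tcp(0,z),velocity=.01);robot.pause(.15);s=st('%.4f'%z)
    if s['force'][2]>20: break
robot.pause(1);s=st('hold')
P=np.array([*s['ee_pos'][:2],.095]);o=[]
for n in('scene','side'):
    i=robot.grab_frame(n);save(n+'2.png',i);u,v=proj(cam(n),P).astype(int)
    o.append(cv2.resize(i[v-40:v+40,u-40:u+40],(400,400),interpolation=cv2.INTER_CUBIC))
save('fin.png',np.hstack(o))
E
```

```text
0.1365 [ 0.4811 -0.162   0.1365] F [ 0.2 -0.3  7.2] M [-0.09  0.2   0.01] op 0.0336 t 13.5083
0.1360 [ 0.4811 -0.162   0.136 ] F [-1.4 -0.1  7.1] M [-0.09  0.25 -0.02] op 0.0337 t 13.9083
0.1355 [ 0.4812 -0.162   0.1359] F [-3.2  0.7 14.9] M [0.12 0.83 0.02] op 0.0335 t 14.3083
0.1350 [ 0.4814 -0.1621  0.1358] F [-6.5  0.8 23.4] M [0.2  1.56 0.  ] op 0.0336 t 14.7083
hold [ 0.4814 -0.1621  0.1358] F [-6.9  0.7 24. ] M [0.24 1.51 0.01] op 0.0336 t 15.7083
```

View pics/fin.png

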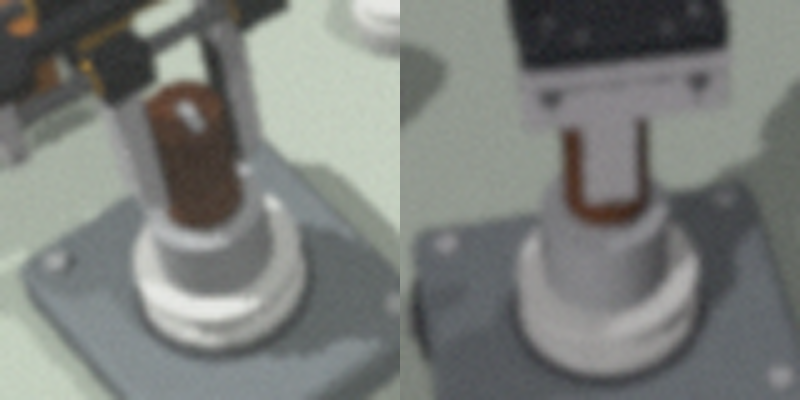

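Both crops show the head sitting directly on the hub with no gap. The hard stop came at TCP z = 0.136, exactly the fully home height, and the push is steady at about 24 N.

```bash
python3 -c "
from h import *
robot.sign_off()"
```

```text
the job is handed in; nothing more can be done
```

The keyed bit is fully home in the hub with its key in the keyway, still gripped and pressed down at about 24 N, and I handed the job in at about 16 s of the 43 s allowed.

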